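# Check the welded grille and hold its side clamp open

### The job

The white grille in the nest has just been welded. Pick up the thermometer wand and, without touching the grille, aim its lens at the grille's hub from about 10 cm, steady for a good second and a half; then lay the wand gently back on its rubber pad. Then push the sprung clamp arm back by its steel post, past the ratchet click and clear of the pawl, and finish while still holding it pressed back with the fingers so that I can lift the grille out; do not shove the spanner, collar, can or upright steel cylinder standing around it.

Things in the scene. Friction and masses are not known exactly. Their poses are not given: they have to be found in the camera images.
- wand_mid (a point): Middle of the thermometer wand, half-way up its handle, 15 mm above its underside. Grey bar lying on the pad; x runs along it to the lens end, z up. Handle 26 mm wide (y), 30 mm high, from x = -90 to +54 mm; black head on to +90 mm, 30 mm wide, 36 mm high; from it the lens barrel sticks out forward and down. 0.1 to 0.21 kg; grip across the handle at this point.
- wand: The whole wand (198 mm from tail to front of barrel, 0.1 to 0.21 kg); origin at its underside, 15 mm below wand_mid, same axes.
- lens (a point): Centre of the wand's lens, at the barrel's end, 98 mm forward (x) of wand_mid and 1 mm above it. This point's z axis is the line of sight out of the lens: 45 degrees downward and forward when the wand is level. It reads at 60 to 140 mm from the lens; the line of sight must fall within 18 mm of the hub's centre.
- hub (a point): Centre of the top of the grille's hub: a round disc 44 mm in diameter in the middle of the white ring-shaped grille (150 mm in diameter, rim top 47 mm and hub top 50 mm above the work surface). The grille is clamped in the nest and does not move.
- grille: The white plastic grille; origin at the centre of its underside, 15 mm below hub.
- pad: Black rubber pad, 240 mm (x) by 150 mm (y), 6 mm thick, fixed on the work surface; origin at the centre of its underside. The wand starts on it and goes back on it. It lies to the left or to the right of the nest; a grey parts tray of much the same size, with a 35 mm high rim, lies on the other side.
- pivot (a point): Vertical hinge axis of the sprung clamp arm, 47 mm up, on the nest (aluminium block 220 x 200 mm, 35 mm high, at a varying place and yaw). Axes are the nest's, z up: the hub lies 60 mm towards -x and 135 mm towards -y. The arm points roughly to -x from here; the pawl is on the +x side.
- post_mid (a point): On the axis of the clamp arm's upright steel post (16 mm in diameter), 89 mm above the work surface. The post stands at the arm's free end, 140 mm from the pivot, from 54 to 114 mm up (24 mm wide collar up to 59 mm). All else of nest, arm and grille near it is below 60 mm, so fingers can come down beside it.
- clamp: The sprung clamp arm with its post: aluminium bar 18 mm wide, 165 mm long, its dark idler block towards the grille; origin on the hinge axis, 48 mm up, its -x runs along the arm to the post.
- clamp_angle (a joint): Clamp arm angle: 0 at rest, its idler block at the grille's rim; grows as the post is pushed away from the grille (clockwise from above, to the nest's +y); stop at 0.68 rad. The spring resists with 4 N at the post at 0, 8 to 12 N when far back. Clicks at about 0.40; let go after that it rests on the pawl at about 0.38. Hold it beyond 0.47 to be clear of the pawl.
- pawl (a joint): Travel of the sprung pawl slider beside the pivot (steel block with a ramped nose, on the side of the pivot away from the post): 0 out; pushed in to about 6 mm as the arm's tooth passes over its nose, then snaps out again: that is the click.
- spanner: Loose spanner, steel, about 170 mm long, between robot and nest; leave alone.
- collar: Loose steel collar, 48 mm in diameter, 26 mm high; leave alone.
- can: Loose grey can, 66 mm in diameter, 120 mm high; leave alone.
- standoff: Loose upright steel cylinder, 28 mm in diameter, 50 mm high; leave alone.
Not all that is in view belongs to the job. There is more than one size of the wand; the job needs the largest.

How it is judged:
On the way, in this order (a step that is already met when the one before it is completed fails the run):
1. the lens is aimed at the hub from 60 to 140 mm, held steady for a second (x of hub in the frame of lens between -0.018 and 0.018 m and y of hub in the frame of lens between -0.018 and 0.018 m and z of hub in the frame of lens between 0.06 and 0.14 m and linear speed of wand below 0.03 m/s), for 1 s.
2. the wand lies flat on its pad, let go (x of wand_mid in the frame of pad between -0.11 and 0.11 m and y of wand_mid in the frame of pad between -0.07 and 0.07 m and z of wand_mid in the frame of pad below 0.028 m and angle between wand_mid's own z axis and vertical below 0.15 rad and contact force between wand and the fingers below 0.05 N and linear speed of wand below 0.03 m/s), for 0.2 s.
3. the clamp arm is past its click, held by the fingers (value of joint clamp_angle above 0.47 rad and value of joint pawl below 0.003 m and contact force between the fingers and clamp above 2 N), for 0.2 s.
At the end, for the whole second after the job is handed in: The fingers press the clamp arm with 2 N or more, holding it still beyond 0.47 rad with the pawl snapped out (under 3 mm in); the wand lies still, untouched, flat and right side up, its middle within 110 mm (x) and 70 mm (y) of the pad's centre (all of step 2 and all of step 3 and velocity of joint clamp_angle between -0.1 and 0.1 rad/s); the arm keeps its last pose, push and grip.
It fails at once if the wand presses on the grille (contact force between wand and grille above 0.5 N).
It fails at once if the wand is dropped from more than about 25 mm (linear speed of wand above 0.7 m/s and contact force between wand and the fingers below 0.05 N).
It fails at once if the spanner, collar, can or standoff is shoved by more than 30 mm (distance of any of spanner, collar, can, standoff from where it was at the start of the episode above 0.03 m).
It also fails if it takes over 70 s, if anything falls off the work surface, if the arm or the gripper's body presses on something with over 40 N, if the wrist force passes 120 N, or if a joint passes its speed limit or range.

### The arm

A 6-joint arm with a two-finger parallel gripper is mounted at the origin on the work surface. World frame = base frame: x ahead of the robot, y to its left, z up, the work surface at z = 0. Lengths are in m, angles in rad, forces in N, time in s.
With the tool pointing down it reaches from about 0.325 to 0.9 m from the base axis. Payload 6.1 kg.
Tool frame: the origin (TCP) lies midway between the tips of the shut fingers; the grasp point (between the pads) lies 19 mm behind it (hold_point_z is the distance from the TCP to the grasp point, in m); z points along the fingers, y is the line along which they close (so a half turn about z gives the same grasp; the last joint's range is limited). The gripper opens to 87 mm and grips with 3 to 60 N. Pads are 19 mm wide; open, the fingers measure 117 mm over their backs; the gripper's body (75 mm by 190 mm) begins 51 mm behind the grasp point.
Start: joints at [-1.438, 0.22, 1.526, -0, 1.395, -0.126], TCP at [0.16, -0.604, 0.223] pointing down, gripper open.
Joint ranges: [-2.98, 2.98], [-0.91, 2.08], [0.09, 2.57], [-1.24, 4.39], [0.2, 2.65], [-2.68, 2.68]. Speed limits (rad/s): [2.57, 2.57, 3.01, 3.14, 3.14, 3.14].

### API

Orientations are given as a 3x3 rotation matrix whose columns are the frame's x, y, z axes.
In Python, from cell import get_obs, read_camera, finish_job, hold_point_z gives the robot as it stands.
- The arm moves only by the shell command python3 -m creep 'ROWS' [FORCE]. ROWS is JSON, a list of rows, each an object of numbers: "tx", "ty", "tz": the shift along the tool's x, y, z in m; "roll": the turn about the tool's z in rad; "claw": the opening, from -1 (shut) to 1 (fully open). In form: [{"tx": .., "ty": .., "tz": .., "roll": .., "claw": ..}, ...]. A call has 1 to 10 rows; each row shifts and turns the commanded pose from where the row before left it, along the tool's axes as they then stand; what a row does not reach is not made up. A row lasts 1/8 s, in which the tool goes at most 62.5 mm and 10.7 degrees, less where a joint would pass 70% of its speed; a pose out of reach is approached as far as the arm can. A call is refused whole if a number of a shift passes 0.0625 or a number of a turn 0.188, either way. A call with a gripper value outside its range is refused whole. The fingers move at their own pace and stop on an object; FORCE is the grip in N (left out, the last holds). Time passes only in rows, so rows that do not move let the fingers close. It gives the time, the measured TCP pose, the force, the opening and the grip force at its end, in the units of the state.
- get_obs(): the state, without advancing time (a new reading comes with each control period).
- read_camera(name): name is "scene" or "top" or "wrist"; returns a dict with "frame" (384x512x3 uint8, blue, green, red), "z_map" (384x512 float32, m along the optical axis (not along the pixel's ray), 0 where there is no reading), "fov_y" (degrees; the focal length in pixels is half the picture's height over the tangent of half this angle, whatever the lens; pixels are square), "cx", "cy" (the principal point, pixels), "extrinsics" (4x4, takes a point from world to camera coordinates). Camera axes: x right, y down, z forward; pixel columns grow to the right and rows downward; lengths in m; the calibration is good to about 2 mm. The wrist camera is an equidistant fisheye: a pixel r from the principal point sees the ray r / f radians off the axis. A picture is of the moment at which its call begins.
- finish_job(): hands the job in; it is judged then, once.
The state is a dict: "t": time; "joint_positions": joint angles; "qvel": joint speeds; "tau": joint torques, N m; "eef_pos": TCP position; "tcp_rot": TCP orientation; "wrist_force": force on the tool from outside, world axes, zero at the start; "wrist_torque": the same for the moment, N m; "width": finger opening in m; "grip_force": force on a finger pad.
Only numpy, scipy, OpenCV 4.12 (cv2) and the standard library are available. Lean on these libraries where they do the work, as an engineer would, in place of code of your own. Each camera call takes 0.05 s, during which the arm holds its last target. There are 200 camera calls.

## Working session

There is one attempt and no reset: what is moved stays moved. The work goes in short steps, Python scripts to look and compute and a shell command to move; the robot and the scene stay as the last step left them, time stands still between calls to the robot, and variables do not carry over. Pictures are saved under pics/ and viewed, at most 10 in all, crops included, and the job is handed in when it is done.

```bash
mkdir -p pics; ls; python3 - <<'E'
from cell import *
import cv2,numpy as np
o=get_obs();print(o['t'],o['eef_pos'],o['tcp_rot'],o['width'],hold_point_z)
for n in('scene','top'):
    c=read_camera(n);cv2.imwrite(f'pics/{n}0.png',c['frame']);np.savez(f'{n}0.npz',**c)
    print(n,c['fov_y'],c['cx'],c['cy'],np.round(c['extrinsics'],3).tolist())
a=cv2.imread('pics/scene0.png');b=cv2.imread('pics/top0.png')
cv2.imwrite('pics/top0b.png',cv2.resize(b,(800,600),interpolation=cv2.INTER_CUBIC))
E
```

```text
pics
0.0 [ 0.15985186 -0.60356536  0.22143857] [[ 9.66690242e-01  2.55949012e-01 -2.81497137e-04]
 [ 2.55949069e-01 -9.66688329e-01  1.93639559e-03]
 [ 2.23498540e-04 -1.94394365e-03 -9.99998086e-01]] 0.08675734979312152 0.0187
scene 49.20659330028148 260.05016371335216 185.8900910752658 [[0.168, 0.986, -0.013, -0.169], [0.706, -0.13, -0.696, -0.256], [-0.688, 0.108, -0.718, 1.475], [0.0, 0.0, 0.0, 1.0]]
top 56.094062560821726 261.7399109093012 193.04164304653438 [[0.024, -1.0, -0.017, 0.116], [-0.991, -0.022, -0.129, 0.469], [0.129, 0.02, -0.991, 1.064], [0.0, 0.0, 0.0, 1.0]]
```

View pics/top0b.png

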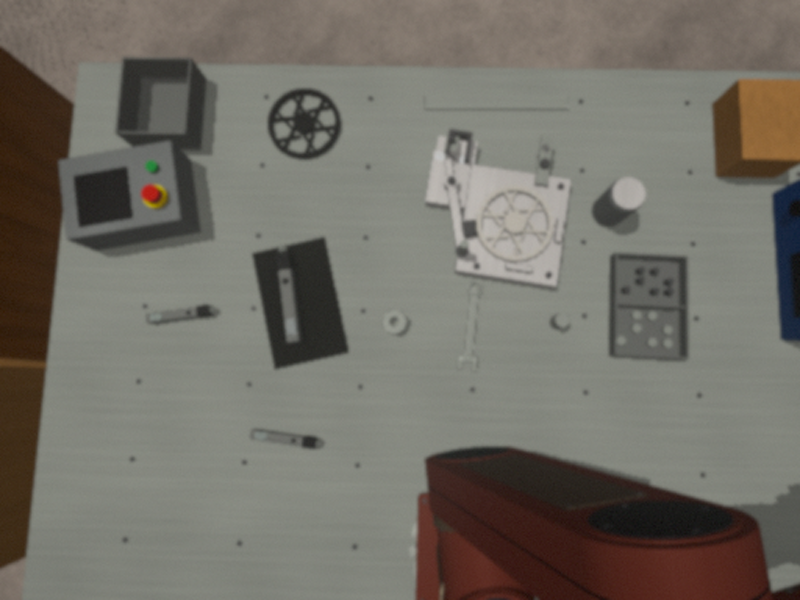

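View pics/scene0.png

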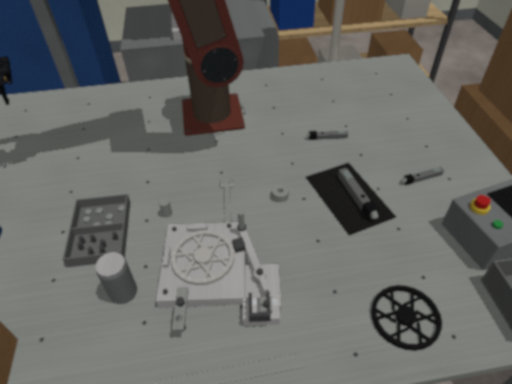

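The pictures show three wand candidates in the top view (800x600): (288,300) on the pad, and off it (182,313) and (288,438). The one on the pad is clearly the longest, so it fits "largest" and "lying on the pad". White nest with grille at (515,225), post near (463,252), pivot near (452,180), pawl near (458,140), can (627,195), standoff (560,322), collar (396,322), spanner (470,325). I'll confirm this in an enlarged crop.

```bash
cat > h.py <<'E'
import numpy as np,cv2
def f(c): return 192/np.tan(np.radians(float(c['fov_y']))/2)
def ray(c,u,v):
    E=c['extrinsics'];R=E[:3,:3];o=-R.T@E[:3,3]
    d=np.array([(u-c['cx'])/f(c),(v-c['cy'])/f(c),1.]);return o,R.T@d
def atdepth(c,u,v):
    o,d=ray(c,u,v);z=np.median(c['z_map'][int(round(v))-1:int(round(v))+2,int(round(u))-1:int(round(u))+2]);return o+d*z
def atz(c,u,v,z):
    o,d=ray(c,u,v);return o+d*(z-o[2])/d[2]
def tri(*rs):
    A=np.zeros((3,3));b=np.zeros(3)
    for o,d in rs:
        d=d/np.linalg.norm(d);P=np.eye(3)-np.outer(d,d);A+=P;b+=P@o
    p=np.linalg.solve(A,b)
    return p,[round(1e3*np.linalg.norm(np.cross(p-o,d/np.linalg.norm(d))),1) for o,d in rs]
def proj(c,p):
    q=c['extrinsics'][:3,:3]@p+c['extrinsics'][:3,3];return q[:2]/q[2]*f(c)+[c['cx'],c['cy']]
E
python3 - <<'E'
import cv2,numpy as np
t=cv2.imread('pics/top0.png');s=cv2.imread('pics/scene0.png')
k=dict(interpolation=cv2.INTER_CUBIC)
a=cv2.resize(t[80:190,270:370],None,fx=4,fy=4,**k)  # nest, 400x440
b=cv2.resize(t[140:250,140:240],None,fx=4,fy=4,**k)
cv2.imwrite('pics/topcrop.png',np.hstack([a,b]))
a=cv2.resize(s[200:330,150:290],None,fx=3,fy=3,**k)
b=cv2.resize(s[120:250,290:420],None,fx=3,fy=3,**k)
cv2.imwrite('pics/scenecrop.png',np.hstack([a,b]))
E
```

```text
(no output)
```

View pics/topcrop.png

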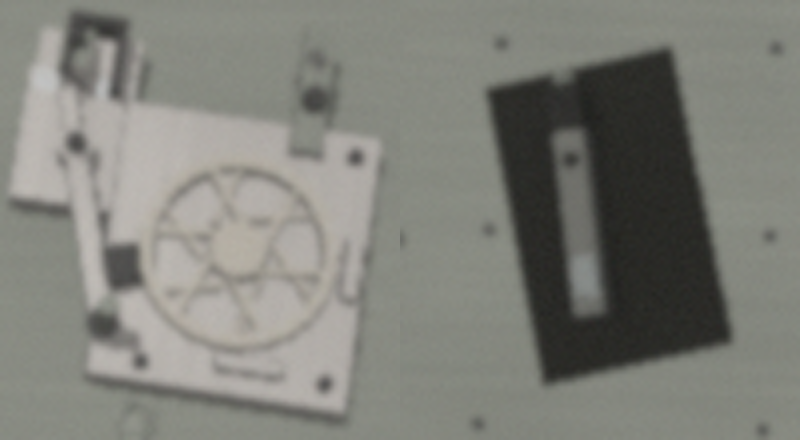

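View pics/scenecrop.png

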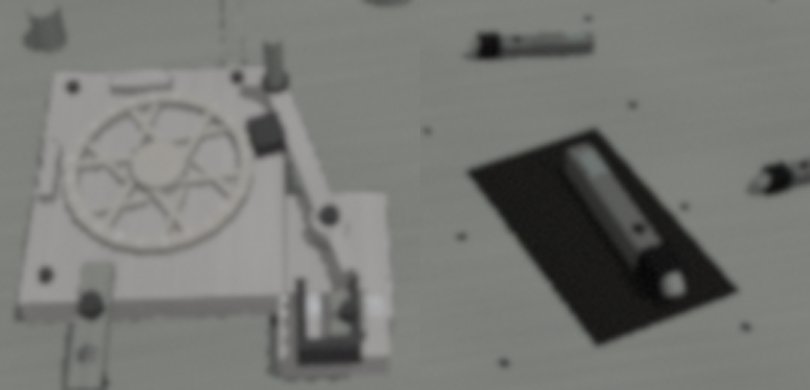

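Crops: nest with hub at (240,247), post top (102,322), hinge bolt (76,143) in the left half; the wand on the pad (right half) runs tail (589,317) to head boundary (569,130), the lens barrel at (565,72). Scene crop agrees, and the wand is clearly the large one on the pad. Now to triangulate.

```bash
python3 - <<'E'
from h import *
t=np.load('top0.npz');s=np.load('scene0.npz')
T=lambda u,v:((u+.5)/4-.5+270,(v+.5)/4-.5+80)
P=lambda u,v:((u-400+.5)/4-.5+140,(v+.5)/4-.5+140)
S=lambda u,v:((u+.5)/3-.5+150,(v+.5)/3-.5+200)
Q=lambda u,v:((u-420+.5)/3-.5+290,(v+.5)/3-.5+120)
pts=dict(hub=(T(240,247),S(158,165)),post=(T(102,322),S(273,43)),bolt=(T(76,143),S(329,215)),
 tail=(P(589,317),Q(580,150)),head=(P(569,130),Q(643,258)),dot=(P(571,159),Q(638,228)),
 c1=(P(487,90),Q(738,290)),c2=(P(672,48),Q(598,343)),c3=(P(733,340),Q(470,172)),c4=(P(546,383),Q(595,130)),
 nA=(T(356,157),S(45,274)),nB=(T(324,384),S(72,87)),nC=(T(140,361),S(237,76)))
for k,(a,b) in pts.items():
    p,r=tri(ray(t,*a),ray(s,*b));print(k,np.round(p,4),r[0],'topdepth',np.round(atdepth(t,*a),4),'sc',np.round(atdepth(s,*b),4))
for n,c,(u,v) in[('can',t,(627,195)),('stand',t,(560,320)),('collar',t,(396,322)),('sp1',t,(475,288)),('sp2',t,(467,362)),('pawl',t,(458,140))]:
    print(n,np.round(atdepth(c,u/1.5625,v/1.5625),3))
E
```

```text
hub [ 0.6275 -0.0756  0.0474] 0.9 topdepth [ 0.6264 -0.0759  0.0512] sc [ 0.6286 -0.0746  0.0487]
post [0.5568 0.0302 0.0926] 0.6 topdepth [0.5571 0.0307 0.0915] sc [0.5709 0.0284 0.1094]
bolt [0.7037 0.0502 0.0574] 0.4 topdepth [0.7017 0.0501 0.0629] sc [0.7055 0.0503 0.0601]
tail [0.3832 0.3532 0.0237] 0.6 topdepth [0.3827 0.351  0.0306] sc [0.3934 0.3493 0.0341]
head [0.5267 0.3722 0.0212] 4.0 topdepth [0.5242 0.3715 0.04  ] sc [0.5366 0.3624 0.0333]
dot [0.5026 0.3697 0.0351] 0.3 topdepth [0.5022 0.3694 0.0377] sc [0.5038 0.3687 0.0365]
c1 [0.5623 0.4483 0.0008] 0.0 topdepth [0.5617 0.4475 0.0035] sc [ 5.616e-01  4.489e-01 -2.000e-04]
c2 [0.5991 0.3033 0.0033] 1.3 topdepth [0.5994 0.3025 0.0008] sc [ 0.5964  0.3061 -0.0006]
c3 [ 0.3695  0.2467 -0.0008] 1.5 topdepth [0.369  0.2447 0.0031] sc [0.3711 0.2478 0.0008]
c4 [ 0.3326  0.3891 -0.0015] 0.0 topdepth [0.3325 0.3872 0.0057] sc [0.3376 0.3868 0.0035]
nA [ 0.7038 -0.1671  0.0369] 0.7 topdepth [ 0.7023 -0.1667  0.041 ] sc [ 0.7054 -0.166   0.0394]
nB [ 0.5253 -0.1421  0.0348] 0.2 topdepth [ 0.524  -0.1407  0.0417] sc [ 0.5281 -0.1414  0.0381]
nC [ 0.5399 -0.0022  0.0363] 0.3 topdepth [ 0.5388 -0.002   0.0417] sc [ 0.542  -0.0019  0.0389]
can [ 0.659 -0.267  0.12 ]
stand [ 0.435 -0.161  0.052]
collar [0.429 0.152 0.001]
sp1 [ 0.501 -0.004  0.001]
sp2 [0.353 0.01  0.002]
pawl [0.797 0.036 0.032]
```

```bash
python3 -m creep '[{"roll":0.114},{"tx":0.039,"ty":-0.045},{"tx":0.039,"ty":-0.045},{"tx":0.039,"ty":-0.045},{"tx":0.039,"ty":-0.045},{"tx":0.039,"ty":-0.045},{"tx":0.039,"ty":-0.045},{"tx":0.039,"ty":-0.045},{"tx":0.039,"ty":-0.045},{"tx":0.04,"ty":-0.047}]'
```

```text
validation failed for argument at $[0]...
```

```bash
python3 -m creep '[{"tx":0.0105,"ty":-0.056},{"tx":0.0105,"ty":-0.056},{"tx":0.0105,"ty":-0.056},{"tx":0.0105,"ty":-0.056},{"tx":0.0105,"ty":-0.056},{"tx":0.0105,"ty":-0.056},{"tx":0.0105,"ty":-0.056},{"tx":0.0105,"ty":-0.056},{"tx":0.0105,"ty":-0.056},{}]'; python3 - <<'E'
from cell import *
import cv2,numpy as np
o=get_obs();print(o['joint_positions'],o['tcp_rot'],o['wrist_force'])
c=read_camera('wrist');np.savez('w1.npz',**c);cv2.imwrite('pics/w1.png',c['frame'])
print(np.round(c['extrinsics'],3).tolist(),c['fov_y'],c['cx'],c['cy'])
E
```

```text
[-1.43813186e+00  2.21148211e-01  1.52751409e+00 -4.42720243e-06
  1.39472276e+00 -1.26077822e-01] [[ 9.66712374e-01  2.55865449e-01 -2.41412681e-04]
 [ 2.55865468e-01 -9.66710768e-01  1.77608351e-03]
 [ 2.21062167e-04 -1.77873107e-03 -9.99998394e-01]] [ 1.05444303 -0.28150089 -0.44970488]
[[0.255, -0.967, -0.002, -0.625], [-0.926, -0.245, 0.288, -0.034], [-0.279, -0.072, -0.958, 0.392], [0.0, 0.0, 0.0, 1.0]] 65.70646984690485 250.43161176760225 193.03162243225586validation failed for argument at $[0]...
```

View pics/w1.png

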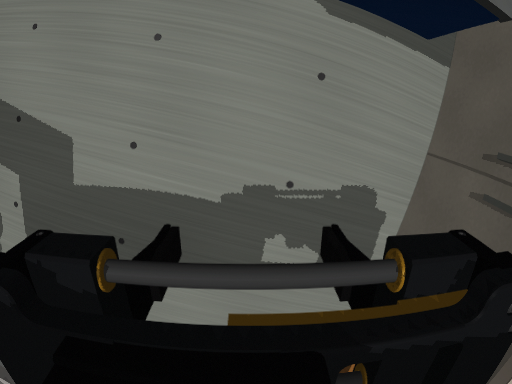

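The moves were refused: each row needs all its keys. The picture is therefore still of the empty start place, with fingertips at (170,240) and (335,240). I'll retype the rows in full.

```bash
python3 -m creep '[{"tx":0,"ty":0,"tz":0,"roll":0.114,"claw":1},{"tx":0.039,"ty":-0.045,"tz":0,"roll":0,"claw":1},{"tx":0.039,"ty":-0.045,"tz":0,"roll":0,"claw":1},{"tx":0.039,"ty":-0.045,"tz":0,"roll":0,"claw":1},{"tx":0.039,"ty":-0.045,"tz":0,"roll":0,"claw":1},{"tx":0.039,"ty":-0.045,"tz":0,"roll":0,"claw":1},{"tx":0.039,"ty":-0.045,"tz":0,"roll":0,"claw":1},{"tx":0.039,"ty":-0.045,"tz":0,"roll":0,"claw":1},{"tx":0.039,"ty":-0.045,"tz":0,"roll":0,"claw":1},{"tx":0.04,"ty":-0.047,"tz":0,"roll":0,"claw":1}]'
```

```text
t: 1.4
eef_pos: [0.4502, -0.1489, 0.2226]
tcp_rot: [[0.99, 0.144, 0.0], [0.144, -0.99, -0.0], [0.0, 0.0, -1.0]]
wrist_force: [1.1, -1.2, 0.6]
width: 0.0869
grip_force: 0.0
```

```bash
python3 - <<'E'
from cell import *
import cv2,numpy as np
c=read_camera('wrist');np.savez('wn.npz',**c);cv2.imwrite('pics/wn.png',c['frame'])
E
python3 -m creep '[{"tx":0.0105,"ty":-0.056,"tz":0,"roll":0,"claw":1},{"tx":0.0105,"ty":-0.056,"tz":0,"roll":0,"claw":1},{"tx":0.0105,"ty":-0.056,"tz":0,"roll":0,"claw":1},{"tx":0.0105,"ty":-0.056,"tz":0,"roll":0,"claw":1},{"tx":0.0105,"ty":-0.056,"tz":0,"roll":0,"claw":1},{"tx":0.0105,"ty":-0.056,"tz":0,"roll":0,"claw":1},{"tx":0.0105,"ty":-0.056,"tz":0,"roll":0,"claw":1},{"tx":0.0105,"ty":-0.056,"tz":0,"roll":0,"claw":1},{"tx":0.0105,"ty":-0.056,"tz":0,"roll":0,"claw":1},{"tx":0,"ty":0,"tz":0,"roll":0,"claw":1}]'
python3 - <<'E'
from cell import *
import cv2,numpy as np
c=read_camera('wrist');np.savez('w1.npz',**c);a=c['frame']
b=cv2.imread('pics/wn.png')
cv2.imwrite('pics/w12.png',np.vstack([cv2.resize(a[:300],None,fx=1,fy=1),b[:300]]))
E
```

```text
t: 2.7
eef_pos: [0.4694, 0.3648, 0.2216]
tcp_rot: [[0.989, 0.149, -0.001], [0.149, -0.989, 0.0], [-0.001, -0.0, -1.0]]
wrist_force: [-0.2, 0.1, -0.0]
width: 0.087
grip_force: 0.0
```

View pics/w12.png

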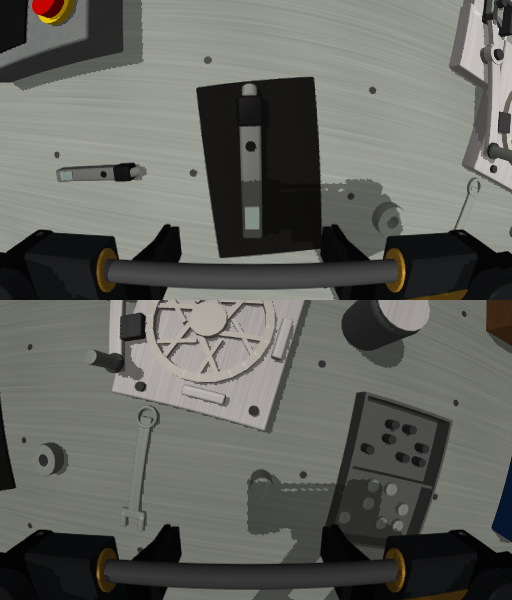

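The upper half (over the wand) shows the long wand on the pad, with tail end at (252,237), head boundary at (250,125) and barrel at (249,89). The lower half (over the nest) shows the hub at (209,19), the post from its top (92,57) to its collar (117,63), and the spanner, standoff shadow and can all clear. I'll take precise positions from these.

```bash
cat >> h.py <<'E'
def fray(c,u,v):
    E=c['extrinsics'];R=E[:3,:3];o=-R.T@E[:3,3]
    x=np.array([u-c['cx'],v-c['cy']]);r=np.linalg.norm(x);a=r/f(c)
    d=np.r_[x/r*np.sin(a),np.cos(a)];return o,R.T@d
def fatz(c,u,v,z):
    o,d=fray(c,u,v);return o+d*(z-o[2])/d[2]
E
python3 - <<'E'
from h import *
w=np.load('w1.npz');n=np.load('wn.npz');t=np.load('top0.npz');s=np.load('scene0.npz')
T=lambda u,v:ray(t,(u+.5)/4-.5+270,(v+.5)/4-.5+80)
P=lambda u,v:ray(t,(u-400+.5)/4-.5+140,(v+.5)/4-.5+140)
S=lambda u,v:ray(s,(u+.5)/3-.5+150,(v+.5)/3-.5+200)
pr=lambda *a:print(*[np.round(x,4) for x in a])
pr('tail',fatz(w,252,237,.036),*tri(fray(w,252,237),P(589,317)))
pr('head',fatz(w,250,125,.036),*tri(fray(w,250,125),P(569,130)))
pr('dot',fatz(w,251,146,.036),*tri(fray(w,251,146),P(571,159)))
pr('hub',fatz(n,209,19,.05),*tri(fray(n,209,19),T(240,247),S(158,165)))
pr('post',fatz(n,92,57,.114),*tri(fray(n,92,57),S(273,43)),'base',fatz(n,117,63,.059))
E
```

```text
Traceback (most recent call last):
numpy._core._exceptions._UFuncNoLoopError: ufunc 'multiply' did not contain a loop with signature matching types (dtype('<U4'), dtype('float64')) -> None
```

```bash
python3 - <<'E'
from h import *
w=np.load('w1.npz');n=np.load('wn.npz');t=np.load('top0.npz');s=np.load('scene0.npz')
T=lambda u,v:ray(t,(u+.5)/4-.5+270,(v+.5)/4-.5+80)
P=lambda u,v:ray(t,(u-400+.5)/4-.5+140,(v+.5)/4-.5+140)
S=lambda u,v:ray(s,(u+.5)/3-.5+150,(v+.5)/3-.5+200)
np.set_printoptions(precision=4,suppress=True)
print('tail',fatz(w,252,237,.036),*tri(fray(w,252,237),P(589,317)))
print('head',fatz(w,250,125,.036),*tri(fray(w,250,125),P(569,130)))
print('dot',fatz(w,251,146,.036),*tri(fray(w,251,146),P(571,159)))
print('hub',fatz(n,209,19,.05),*tri(fray(n,209,19),T(240,247),S(158,165)))
print('post',fatz(n,92,57,.114),*tri(fray(n,92,57),S(273,43)),'base',fatz(n,117,63,.059))
E
```

```text
tail [0.3866 0.3496 0.036 ] [0.3833 0.3501 0.0302] [np.float64(1.2), np.float64(1.2)]
head [0.5265 0.3731 0.036 ] [0.526  0.3733 0.0318] [np.float64(0.4), np.float64(0.4)]
dot [0.5022 0.3682 0.036 ] [0.5023 0.3686 0.0392] [np.float64(0.5), np.float64(0.5)]
hub [ 0.6243 -0.0778  0.05  ] [ 0.6267 -0.0762  0.0458] [np.float64(1.3), np.float64(1.3), np.float64(1.4)]
post [0.5649 0.0243 0.114 ] [0.5664 0.0293 0.1046] [np.float64(0.6), np.float64(0.6)] base [0.5649 0.0216 0.059 ]
```

```bash
python3 -m creep '[{"tx":0.0025,"ty":0.001,"tz":0.045,"roll":0,"claw":1},{"tx":0,"ty":0,"tz":0.045,"roll":0,"claw":1},{"tx":0,"ty":0,"tz":0.045,"roll":0,"claw":1},{"tx":0,"ty":0,"tz":0.04,"roll":0,"claw":1},{"tx":0,"ty":0,"tz":0.02,"roll":0,"claw":1},{"tx":0,"ty":0,"tz":0.01,"roll":0,"claw":1},{"tx":0,"ty":0,"tz":0.005,"roll":0,"claw":1},{"tx":0,"ty":0,"tz":0,"roll":0,"claw":1}]' 25
```

```text
t: 3.75
eef_pos: [0.4737, 0.3615, 0.0136]
tcp_rot: [[0.99, 0.144, 0.001], [0.144, -0.99, 0.001], [0.002, -0.001, -1.0]]
wrist_force: [0.6, 0.0, -0.3]
width: 0.0874
grip_force: 0.0
```

```bash
python3 -m creep '[{"tx":-0.001,"ty":-0.0025,"tz":0.0035,"roll":0,"claw":1},{"tx":0,"ty":0,"tz":0,"roll":0,"claw":-1},{"tx":0,"ty":0,"tz":0,"roll":0,"claw":-1},{"tx":0,"ty":0,"tz":0,"roll":0,"claw":-1},{"tx":0,"ty":0,"tz":0,"roll":0,"claw":-1},{"tx":0,"ty":0,"tz":0,"roll":0,"claw":-1},{"tx":0,"ty":0,"tz":0,"roll":0,"claw":-1},{"tx":0,"ty":0,"tz":0,"roll":0,"claw":-1}]' 25
```

```text
t: 4.75
eef_pos: [0.4715, 0.3635, 0.009]
tcp_rot: [[0.99, 0.144, -0.0], [0.144, -0.99, 0.0], [-0.0, -0.0, -1.0]]
wrist_force: [-0.1, -1.1, -0.5]
width: 0.0261
grip_force: 24.8
```

```bash
python3 -m creep '[{"tx":0,"ty":0,"tz":-0.005,"roll":0,"claw":-1},{"tx":0,"ty":0,"tz":-0.015,"roll":0,"claw":-1},{"tx":0,"ty":0,"tz":-0.03,"roll":0,"claw":-1},{"tx":0,"ty":0,"tz":-0.04,"roll":0,"claw":-1},{"tx":0,"ty":0,"tz":-0.04,"roll":0,"claw":-1},{"tx":0,"ty":0,"tz":-0.04,"roll":0,"claw":-1},{"tx":0,"ty":0,"tz":-0.02,"roll":0,"claw":-1},{"tx":0,"ty":0,"tz":0,"roll":0,"claw":-1}]'
python3 - <<'E'
from cell import *
import cv2,numpy as np
c=read_camera('wrist');np.savez('w3.npz',**c);a=c['frame']
s=read_camera('scene')['frame'][60:260,260:430]
cv2.imwrite('pics/w3.png',np.hstack([a[:300],cv2.resize(s,(255,300))]))
E
```

```text
t: 5.75
eef_pos: [0.4725, 0.364, 0.2011]
tcp_rot: [[0.99, 0.144, 0.003], [0.144, -0.99, 0.002], [0.004, -0.001, -1.0]]
wrist_force: [-0.3, 0.2, -2.1]
width: 0.0258
grip_force: 24.8
```

View pics/w3.png

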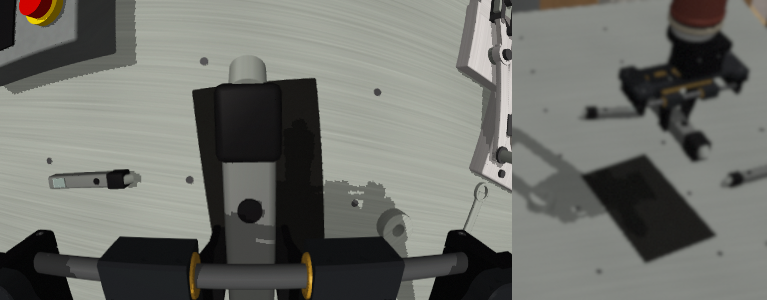

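The wand is lifted and held straight, with its head at (248,122), barrel at (248,70) and dot at (249,211). I'll check its pitch and how far along the handle the grip sits using the depth map.

```bash
python3 - <<'E'
from h import *
from cell import get_obs
w=np.load('w3.npz');o=get_obs();R=np.array(o['tcp_rot']);p=np.array(o['eef_pos'])
def wp(u,v):
    O,d=fray(w,u,v);zc=w['extrinsics'][2,:3]@d
    z=np.median(w['z_map'][v-1:v+2,u-1:u+2]);return R.T@(O+d*z/zc-p)
np.set_printoptions(precision=4,suppress=True)
for n,u,v in[('handle near head',248,170),('handle',235,190),('near grip',249,228),('dot',249,211),('edge',248,163),('head',248,100),('head',248,140),('headfront',248,86),('barrel top',248,58)]:print(n,wp(u,v))
E
```

```text
handle near head [ 0.0523 -0.0009 -0.0308]
handle [ 0.0426 -0.0071 -0.0309]
near grip [ 0.0232 -0.0005 -0.031 ]
dot [ 0.0328 -0.0004 -0.033 ]
edge [ 0.0558 -0.0009 -0.0316]
head [ 0.0845 -0.0008 -0.0374]
head [ 0.067  -0.0008 -0.0371]
headfront [ 0.0906 -0.0008 -0.0363]
barrel top [ 0.1048 -0.0009 -0.0258]
```

```bash
python3 -m creep '[{"tx":-0.004,"ty":0.022,"tz":0,"roll":0,"claw":-1},{"tx":-0.009,"ty":0.053,"tz":0,"roll":0,"claw":-1},{"tx":-0.009,"ty":0.053,"tz":0,"roll":0,"claw":-1},{"tx":-0.009,"ty":0.053,"tz":0,"roll":0,"claw":-1},{"tx":-0.009,"ty":0.053,"tz":0,"roll":0,"claw":-1},{"tx":-0.009,"ty":0.053,"tz":0,"roll":0,"claw":-1},{"tx":-0.009,"ty":0.053,"tz":0,"roll":0,"claw":-1},{"tx":-0.009,"ty":0.053,"tz":0,"roll":0,"claw":-1},{"tx":-0.009,"ty":0.045,"tz":0,"roll":0,"claw":-1},{"tx":-0.005,"ty":0.02,"tz":0,"roll":0,"claw":-1}]'
python3 -m creep '[{"tx":0,"ty":0,"tz":0.02,"roll":0,"claw":-1},{"tx":0,"ty":0,"tz":0.03,"roll":0,"claw":-1},{"tx":0,"ty":0,"tz":0.03,"roll":0,"claw":-1},{"tx":0,"ty":0,"tz":0.014,"roll":0,"claw":-1},{"tx":0,"ty":0,"tz":0,"roll":0,"claw":-1}]'
```

```text
t: 7.1
eef_pos: [0.4555, -0.1042, 0.1974]
tcp_rot: [[0.99, 0.141, -0.003], [0.141, -0.99, 0.0], [-0.003, -0.001, -1.0]]
wrist_force: [0.4, 0.4, -2.1]
width: 0.0256
grip_force: 24.8
t: 7.72
eef_pos: [0.456, -0.1013, 0.1036]
tcp_rot: [[0.99, 0.144, -0.003], [0.144, -0.99, 0.001], [-0.003, -0.002, -1.0]]
wrist_force: [-0.3, -0.1, -1.0]
width: 0.0261
grip_force: 24.8
```

```bash
python3 -m creep '[{"tx":0.002,"ty":0,"tz":-0.003,"roll":0,"claw":-1},{"tx":0,"ty":0,"tz":0,"roll":0,"claw":-1},{"tx":0,"ty":0,"tz":0,"roll":0,"claw":-1}]'
python3 - <<'E'
from h import *
from cell import *
o=get_obs();R=np.array(o['tcp_rot']);p=np.array(o['eef_pos'])
w=read_camera('wrist')
def wp(u,v):
    O,d=fray(w,u,v);zc=w['extrinsics'][2,:3]@d
    z=np.median(w['z_map'][v-1:v+2,u-1:u+2]);return R.T@(O+d*z/zc-p)
np.set_printoptions(precision=4,suppress=True)
for n,u,v in[('handle near head',248,170),('edge',248,163),('head',248,100)]:print(n,wp(u,v))
# predicted
lens=p+R@[.0995,-.0008,-.0145]; hub=np.array([.6262,-.0765,.05]); d=R@np.array([1,0,1])/2**.5
v=hub-lens; print('range',v@d,'offline',np.linalg.norm(v-d*(v@d)),'across',v@R[:,1])
cv2.imwrite('pics/w4.png',np.hstack([w['frame'][:300],cv2.resize(read_camera('scene')['frame'][180:310,140:260],(276,300))]))
E
```

```text
t: 8.1
eef_pos: [0.4602, -0.1014, 0.109]
tcp_rot: [[0.989, 0.145, 0.002], [0.145, -0.989, -0.001], [0.001, 0.001, -1.0]]
wrist_force: [-0.3, -0.7, -1.2]
width: 0.0257
grip_force: 24.8
handle near head [ 0.0508 -0.0002 -0.0275]
edge [ 0.0541 -0.0002 -0.0276]
head [ 0.0829 -0.0001 -0.0331]
range 0.10043472712909939 offline 0.0038542752230313433 across 0.00013160521371105918
```

View pics/w4.png

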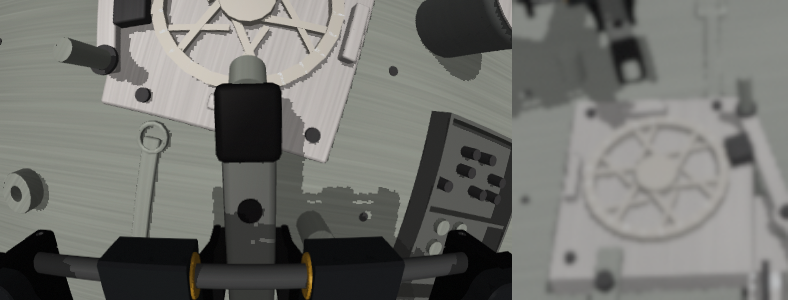

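The picture shows the barrel (248,70) in line with the hub centre (about (248,3)), with clear space to the grille. Predicted range is 100 mm, 4 mm off-line. Holding still for about 2.2 s.

```bash
python3 -m creep '[{"tx":0,"ty":0,"tz":0,"roll":0,"claw":-1},{"tx":0,"ty":0,"tz":0,"roll":0,"claw":-1},{"tx":0,"ty":0,"tz":0,"roll":0,"claw":-1},{"tx":0,"ty":0,"tz":0,"roll":0,"claw":-1},{"tx":0,"ty":0,"tz":0,"roll":0,"claw":-1},{"tx":0,"ty":0,"tz":0,"roll":0,"claw":-1},{"tx":0,"ty":0,"tz":0,"roll":0,"claw":-1},{"tx":0,"ty":0,"tz":0,"roll":0,"claw":-1},{"tx":0,"ty":0,"tz":0,"roll":0,"claw":-1}]'
python3 -m creep '[{"tx":0,"ty":0,"tz":0,"roll":0,"claw":-1},{"tx":0,"ty":0,"tz":0,"roll":0,"claw":-1},{"tx":0,"ty":0,"tz":0,"roll":0,"claw":-1},{"tx":0,"ty":0,"tz":0,"roll":0,"claw":-1},{"tx":0,"ty":0,"tz":0,"roll":0,"claw":-1},{"tx":0,"ty":0,"tz":0,"roll":0,"claw":-1},{"tx":0,"ty":0,"tz":0,"roll":0,"claw":-1},{"tx":0,"ty":0,"tz":0,"roll":0,"claw":-1},{"tx":0,"ty":0,"tz":0,"roll":0,"claw":-1}]'
python3 -m creep '[{"tx":0,"ty":0,"tz":-0.02,"roll":0,"claw":-1},{"tx":0,"ty":0,"tz":-0.03,"roll":0,"claw":-1},{"tx":0,"ty":0,"tz":-0.03,"roll":0,"claw":-1},{"tx":0,"ty":0,"tz":-0.012,"roll":0,"claw":-1}]'
```

```text
t: 9.32
eef_pos: [0.4595, -0.1012, 0.108]
tcp_rot: [[0.99, 0.144, -0.0], [0.144, -0.99, 0.0], [-0.0, -0.0, -1.0]]
wrist_force: [-0.1, 1.1, -1.5]
width: 0.0258
grip_force: 24.8
t: 10.45
eef_pos: [0.4595, -0.1012, 0.1081]
tcp_rot: [[0.99, 0.144, 0.0], [0.144, -0.99, 0.0], [0.0, -0.0, -1.0]]
wrist_force: [-0.1, 0.4, -1.5]
width: 0.0258
grip_force: 24.8
t: 10.95
eef_pos: [0.4605, -0.1016, 0.202]
tcp_rot: [[0.99, 0.144, 0.003], [0.144, -0.99, -0.001], [0.003, 0.002, -1.0]]
wrist_force: [0.3, -0.4, -1.5]
width: 0.0258
grip_force: 24.8
```

```bash
python3 -m creep '[{"tx":0.004,"ty":-0.022,"tz":0,"roll":0,"claw":-1},{"tx":0.009,"ty":-0.053,"tz":0,"roll":0,"claw":-1},{"tx":0.009,"ty":-0.053,"tz":0,"roll":0,"claw":-1},{"tx":0.009,"ty":-0.053,"tz":0,"roll":0,"claw":-1},{"tx":0.009,"ty":-0.053,"tz":0,"roll":0,"claw":-1},{"tx":0.009,"ty":-0.053,"tz":0,"roll":0,"claw":-1},{"tx":0.009,"ty":-0.053,"tz":0,"roll":0,"claw":-1},{"tx":0.009,"ty":-0.053,"tz":0,"roll":0,"claw":-1},{"tx":0.009,"ty":-0.045,"tz":0,"roll":0,"claw":-1},{"tx":0.004,"ty":-0.012,"tz":0,"roll":0,"claw":-1}]'
python3 -m creep '[{"tx":0,"ty":0,"tz":0,"roll":0,"claw":-1},{"tx":0,"ty":0,"tz":0,"roll":0,"claw":-1}]'
```

```text
t: 12.2
eef_pos: [0.4727, 0.3579, 0.1987]
tcp_rot: [[0.989, 0.147, -0.002], [0.147, -0.989, -0.0], [-0.002, 0.0, -1.0]]
wrist_force: [0.1, -0.6, -1.5]
width: 0.0257
grip_force: 24.8
t: 12.45
eef_pos: [0.4737, 0.3543, 0.1995]
tcp_rot: [[0.99, 0.143, -0.001], [0.143, -0.99, -0.001], [-0.001, 0.001, -1.0]]
wrist_force: [0.4, -0.7, -1.2]
width: 0.0255
grip_force: 24.8
```

```bash
python3 -m creep '[{"tx":0,"ty":0,"tz":0.03,"roll":0,"claw":-1},{"tx":0,"ty":0,"tz":0.04,"roll":0,"claw":-1},{"tx":0,"ty":0,"tz":0.04,"roll":0,"claw":-1},{"tx":0,"ty":0,"tz":0.03,"roll":0,"claw":-1},{"tx":0,"ty":0,"tz":0.02,"roll":0,"claw":-1},{"tx":0,"ty":0,"tz":0.015,"roll":0,"claw":-1},{"tx":0,"ty":0,"tz":0.009,"roll":0,"claw":-1},{"tx":0,"ty":0,"tz":0.002,"roll":0,"claw":-1},{"tx":0,"ty":0,"tz":0,"roll":0,"claw":-1}]'
python3 -m creep '[{"tx":0,"ty":0,"tz":0,"roll":0,"claw":-1}]'
```

```text
t: 13.58
eef_pos: [0.4743, 0.356, 0.0147]
tcp_rot: [[0.99, 0.144, 0.001], [0.144, -0.99, 0.001], [0.001, -0.0, -1.0]]
wrist_force: [0.5, 0.6, -0.8]
width: 0.0257
grip_force: 24.8
t: 13.7
eef_pos: [0.4743, 0.3561, 0.0149]
tcp_rot: [[0.99, 0.144, 0.001], [0.144, -0.99, 0.001], [0.001, -0.001, -1.0]]
wrist_force: [-0.3, 0.1, -1.1]
width: 0.0262
grip_force: 24.8
```

```bash
python3 -m creep '[{"tx":0,"ty":0,"tz":0.003,"roll":0,"claw":-1},{"tx":0,"ty":0,"tz":0.001,"roll":0,"claw":-1},{"tx":0,"ty":0,"tz":0,"roll":0,"claw":-1}]'
python3 -m creep '[{"tx":0,"ty":0,"tz":0.001,"roll":0,"claw":-1},{"tx":0,"ty":0,"tz":0,"roll":0,"claw":-1}]'
```

```text
t: 14.08
eef_pos: [0.4736, 0.3556, 0.0099]
tcp_rot: [[0.99, 0.144, -0.0], [0.144, -0.99, -0.0], [-0.0, 0.0, -1.0]]
wrist_force: [-0.0, -0.4, -1.4]
width: 0.0258
grip_force: 24.8
t: 14.32
eef_pos: [0.4738, 0.3557, 0.009]
tcp_rot: [[0.99, 0.144, 0.0], [0.144, -0.99, 0.0], [0.0, -0.0, -1.0]]
wrist_force: [-0.5, 0.2, -1.8]
width: 0.0261
grip_force: 24.8
```

```bash
python3 -m creep '[{"tx":0,"ty":0,"tz":0.001,"roll":0,"claw":-1},{"tx":0,"ty":0,"tz":0,"roll":0,"claw":-1},{"tx":0,"ty":0,"tz":0,"roll":0,"claw":-0.3},{"tx":0,"ty":0,"tz":0,"roll":0,"claw":0},{"tx":0,"ty":0,"tz":0,"roll":0,"claw":0.5},{"tx":0,"ty":0,"tz":0,"roll":0,"claw":1},{"tx":0,"ty":0,"tz":0,"roll":0,"claw":1},{"tx":0,"ty":0,"tz":0,"roll":0,"claw":1},{"tx":0,"ty":0,"tz":0,"roll":0,"claw":1}]'
python3 -m creep '[{"tx":0,"ty":0,"tz":-0.01,"roll":0,"claw":1},{"tx":0,"ty":0,"tz":-0.03,"roll":0,"claw":1},{"tx":0,"ty":0,"tz":-0.05,"roll":0,"claw":1},{"tx":0,"ty":0,"tz":-0.05,"roll":0,"claw":1},{"tx":0,"ty":0,"tz":-0.04,"roll":0,"claw":1},{"tx":0,"ty":0,"tz":0,"roll":0,"claw":1}]'
python3 - <<'E'
from cell import *
import numpy as np
np.savez('w5.npz',**read_camera('wrist'))
E
```

```text
t: 15.45
eef_pos: [0.4737, 0.3556, 0.008]
tcp_rot: [[0.99, 0.144, 0.0], [0.144, -0.99, 0.0], [0.0, -0.0, -1.0]]
wrist_force: [-1.0, -0.1, -0.4]
width: 0.0816
grip_force: 0.0
t: 16.2
eef_pos: [0.4763, 0.3571, 0.1938]
tcp_rot: [[0.989, 0.144, 0.008], [0.144, -0.99, 0.005], [0.009, -0.003, -1.0]]
wrist_force: [-0.0, -0.1, 0.0]
width: 0.0869
grip_force: 0.0
```

```bash
python3 -m creep '[{"tx":0.003,"ty":0.03,"tz":0,"roll":0,"claw":1},{"tx":0.006,"ty":0.05,"tz":0,"roll":0,"claw":1},{"tx":0.006,"ty":0.05,"tz":0,"roll":0,"claw":1},{"tx":0.006,"ty":0.05,"tz":0,"roll":0,"claw":1},{"tx":0.006,"ty":0.05,"tz":0,"roll":0,"claw":1},{"tx":0.006,"ty":0.05,"tz":0,"roll":0,"claw":1},{"tx":0.005,"ty":0.04,"tz":0,"roll":0,"claw":1},{"tx":0.003,"ty":0.02,"tz":0,"roll":0,"claw":1},{"tx":0,"ty":0,"tz":0,"roll":0,"claw":1}]' 20
python3 - <<'E'
from cell import *
import numpy as np,cv2
from h import *
print(get_obs()['joint_positions'])
c=read_camera('wrist');w5=np.load('w5.npz')
t=read_camera('top');b=cv2.resize(t['frame'][80:250,140:370],None,fx=1.25,fy=1.25)
cv2.imwrite('pics/w6.png',np.hstack([c['frame'][:300],np.vstack([b,np.zeros((300-b.shape[0],b.shape[1],3),np.uint8)])]))
np.savez('w6.npz',**c)
E
```

```text
t: 17.38
eef_pos: [0.563, 0.0245, 0.1871]
tcp_rot: [[0.99, 0.142, -0.002], [0.142, -0.99, 0.0], [-0.002, -0.001, -1.0]]
wrist_force: [-0.1, -0.1, 0.1]
width: 0.0871
grip_force: 0.0
[-9.66236141e-02  1.03509658e-01  1.72599034e+00  3.29418072e-04
  1.31387838e+00  1.33124383e+00]
```

View pics/w6.png

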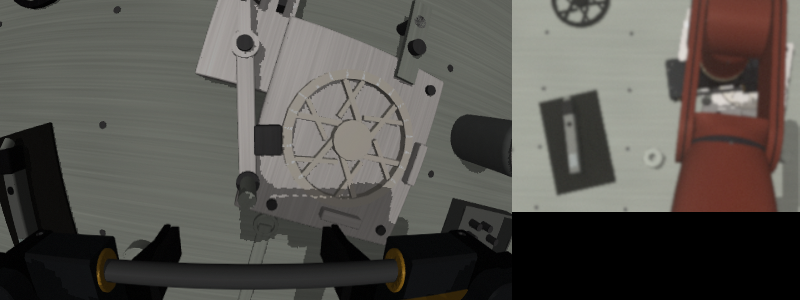

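The wand lies flat on its pad (top view (572,143)). The wrist view shows the hinge bolt at (245,43), hub at (354,139), post from about (247,180) and down to about (245,205), midway between the fingers. I'll compare that with the predicted pixels.

```bash
python3 - <<'E'
from h import *
c=np.load('w6.npz')
def fp(p):
    q=c['extrinsics'][:3,:3]@p+c['extrinsics'][:3,3];r=np.hypot(*q[:2]);a=np.arctan2(r,q[2]);return q[:2]/r*a*f(c)+[c['cx'],c['cy']]
for n,p in dict(hub=[.6262,-.0765,.05],bolt=[.7022,.0515,.06],posttop=[.566,.026,.114],post59=[.566,.026,.059],tip=[.563,.0245,.187]).items():print(n,np.round(fp(np.array(p)),0))
np.set_printoptions(precision=4,suppress=True)
print(fatz(c,354,139,.05),fatz(c,245,43,.06))
z=c['z_map'];print(z[170:240:6,247])
for v in range(174,236,6):
    O,d=fray(c,246,v);print(v,O+d*z[v,246]/(c['extrinsics'][2,:3]@d))
E
```

```text
hub [354. 140.]
bolt [242.  44.]
posttop [248. 200.]
post59 [249. 183.]
tip [249. 242.]
[ 0.627  -0.0767  0.05  ] [0.7032 0.0491 0.06  ]
[0.3005 0.2969 0.2755 0.2557 0.2451 0.2488 0.2491 0.3726 0.3754 0.3781
 0.3809 0.3816]
174 [0.5748 0.0299 0.0593]
180 [0.5727 0.0294 0.0749]
186 [0.5726 0.029  0.0961]
192 [0.5725 0.0287 0.1138]
198 [0.5673 0.028  0.1139]
204 [0.5622 0.0273 0.1142]
210 [0.5154 0.0226 0.0007]
216 [0.5073 0.0215 0.0004]
222 [0.4994 0.0204 0.0008]
228 [ 0.4907  0.0192 -0.0004]
234 [ 0.4821  0.018  -0.0007]
```

```bash
python3 -m creep '[{"tx":0.002,"ty":-0.003,"tz":0.03,"roll":0,"claw":1},{"tx":0,"ty":0,"tz":0.035,"roll":0,"claw":1},{"tx":0,"ty":0,"tz":0.025,"roll":0,"claw":1},{"tx":0,"ty":0,"tz":0.017,"roll":0,"claw":1},{"tx":0,"ty":0,"tz":0.005,"roll":0,"claw":1},{"tx":0,"ty":0,"tz":0,"roll":0,"claw":1}]' 15
python3 -m creep '[{"tx":0,"ty":0,"tz":0,"roll":0,"claw":-1},{"tx":0,"ty":0,"tz":0,"roll":0,"claw":-1},{"tx":0,"ty":0,"tz":0,"roll":0,"claw":-1},{"tx":0,"ty":0,"tz":0,"roll":0,"claw":-1},{"tx":0,"ty":0,"tz":0,"roll":0,"claw":-1},{"tx":0,"ty":0,"tz":0,"roll":0,"claw":-1},{"tx":0,"ty":0,"tz":0,"roll":0,"claw":-1},{"tx":0,"ty":0,"tz":0,"roll":0,"claw":-1},{"tx":0,"ty":0,"tz":0,"roll":0,"claw":-1}]'
```

```text
t: 18.23
eef_pos: [0.5652, 0.0288, 0.0765]
tcp_rot: [[0.989, 0.145, 0.001], [0.145, -0.989, 0.0], [0.001, 0.0, -1.0]]
wrist_force: [-0.3, 0.5, 0.7]
width: 0.0869
grip_force: 0.0
t: 19.35
eef_pos: [0.5649, 0.0281, 0.076]
tcp_rot: [[0.99, 0.144, -0.0], [0.144, -0.99, -0.0], [-0.0, 0.0, -1.0]]
wrist_force: [1.0, -1.5, -0.6]
width: 0.0157
grip_force: 15.0
```

```bash
python3 -m creep '[{"tx":0,"ty":-0.005,"tz":0,"roll":0.035,"claw":-1},{"tx":0,"ty":-0.005,"tz":0,"roll":0.035,"claw":-1},{"tx":0,"ty":-0.005,"tz":0,"roll":0.035,"claw":-1},{"tx":0,"ty":-0.005,"tz":0,"roll":0.035,"claw":-1},{"tx":0,"ty":-0.005,"tz":0,"roll":0.035,"claw":-1},{"tx":0,"ty":-0.005,"tz":0,"roll":0.035,"claw":-1},{"tx":0,"ty":-0.005,"tz":0,"roll":0.035,"claw":-1},{"tx":0,"ty":-0.005,"tz":0,"roll":0.035,"claw":-1}]' 30
python3 -m creep '[{"tx":0,"ty":-0.005,"tz":0,"roll":0.035,"claw":-1},{"tx":0,"ty":-0.005,"tz":0,"roll":0.035,"claw":-1},{"tx":0,"ty":-0.005,"tz":0,"roll":0.035,"claw":-1},{"tx":0,"ty":-0.005,"tz":0,"roll":0.035,"claw":-1},{"tx":0,"ty":-0.005,"tz":0,"roll":0.035,"claw":-1},{"tx":0,"ty":-0.005,"tz":0,"roll":0.035,"claw":-1},{"tx":0,"ty":-0.005,"tz":0,"roll":0.035,"claw":-1},{"tx":0,"ty":-0.005,"tz":0,"roll":0.035,"claw":-1},{"tx":0,"ty":0,"tz":0,"roll":0,"claw":-1}]'
```

```text
t: 20.35
eef_pos: [0.564, 0.0664, 0.076]
tcp_rot: [[0.991, -0.136, -0.0], [-0.136, -0.991, -0.003], [0.0, 0.003, -1.0]]
wrist_force: [-1.1, -8.5, 0.2]
width: 0.0151
grip_force: 30.3
t: 21.48
eef_pos: [0.5741, 0.1051, 0.076]
tcp_rot: [[0.915, -0.404, -0.001], [-0.404, -0.915, -0.003], [0.001, 0.003, -1.0]]
wrist_force: [-0.8, -7.7, 0.8]
width: 0.015
grip_force: 30.3
```

```bash
python3 -m creep '[{"tx":0,"ty":0,"tz":0,"roll":0,"claw":-1},{"tx":0,"ty":0,"tz":0,"roll":0,"claw":-1},{"tx":0,"ty":0,"tz":0,"roll":0,"claw":-1},{"tx":0,"ty":0,"tz":0,"roll":0,"claw":-1}]'
python3 - <<'E'
from cell import *
import numpy as np,cv2
w=read_camera('wrist')['frame'][:300,130:400];s=read_camera('scene')['frame'][110:330,100:420]
cv2.imwrite('pics/end.png',np.hstack([cv2.resize(w,(330,367)),cv2.resize(s,(467,321)) if 0 else cv2.copyMakeBorder(cv2.resize(s,(467,321)),0,46,0,0,0)]))
E
```

```text
t: 21.98
eef_pos: [0.5741, 0.1048, 0.076]
tcp_rot: [[0.915, -0.403, -0.001], [-0.403, -0.915, -0.003], [0.001, 0.003, -1.0]]
wrist_force: [-0.6, -7.0, 0.8]
width: 0.0152
grip_force: 30.3
```

View pics/end.png

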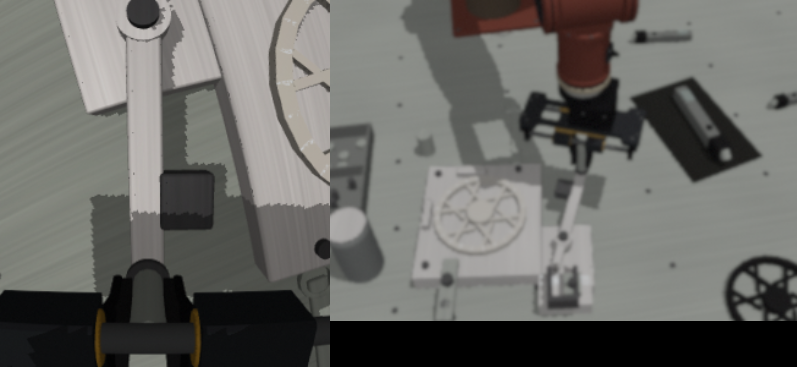

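The post is held between the fingers (147,270), and the arm is swung well clear of the grille. The wand is on its pad (705,125), and the can and standoff are still in place. The arm has turned about 0.56 rad, so I'm handing in.

```bash
python3 -c "from cell import *;print(finish_job())"
```

```text
the job is handed in; nothing more can be done
None
```

The job is handed in, and no verdict came back. By my measurements the lens was aimed at the hub from about 100 mm for over 2 s, the wand lies flat on its pad, and the fingers hold the clamp arm back at about 0.56 rad (0.47 needed); I didn't observe the pawl click directly.

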